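# Turn the spice carousel until the salt shaker faces the pointer

### The arm

A 6-joint arm with a two-finger parallel gripper is mounted at the origin on a cart in front of the work surface, level with it; the furniture and walls round the work are solid. World frame = base frame: x ahead of the robot, y to its left, z up, the work surface at z = 0. Lengths are in m, angles in rad, forces in N, time in s.
With the tool pointing down it reaches from about 0.35 to 0.725 m from the base axis. Payload 4.3 kg.
Tool frame: the origin (TCP) lies midway between the tips of the shut fingers; the grasp point (between the pads) lies 19 mm behind it (robot.grip_depth is the distance from the TCP to the grasp point, in m); z points along the fingers, y is the line along which they close (so a half turn about z gives the same grasp; the last joint's range is limited). The gripper opens to 85 mm and grips with 20 to 120 N. Pads are 22 mm wide; open, the fingers measure 114 mm over their backs; the gripper's body (76 mm by 85 mm) begins 54 mm behind the grasp point. The pads swing forward as they close: fully open they stand 13 mm farther back than shut.
Start: joints at [-1.224, 0.377, 0.081, 1.274, 0, 1.46], TCP at [0.254, -0.516, 0.231] pointing down, gripper open.
Joint ranges: [-2.72, 2.72], [-0.84, 1.66], [-1.02, 1.22], [-1.77, 2.12], [-1.37, 1.28], [-3.14, 3.14]. Speed limits (rad/s): [2.57, 2.57, 3.14, 3.14, 3.14, 3.14].

### API

Orientations are given as a unit quaternion [x, y, z, w].
In Python, from plant import robot gives the robot as it stands.
- The arm moves only by the tool send_rows, never from a script. Its argument "rows" is a list of rows, each a list of 3 entries, a list of its own where there are three numbers: the shift along the tool's x, y, z in cm, then the turn, a rotation vector about the tool's x, y, z in degrees, then the opening in per cent of the stroke, from 0 (shut) to 100 (fully open). A call has 1 to 8 rows; each row shifts and turns the commanded pose from where the row before left it, along the tool's axes as they then stand; what a row does not reach is not made up. A row lasts 1/8 s, in which the tool goes at most 62.5 mm and 10.7 degrees, less where a joint would pass 70% of its speed; a pose out of reach is approached as far as the arm can. A call is refused whole if a number of a shift passes 6.25 or a number of a turn 10.7, either way. A call with a gripper value outside its range is refused whole. The fingers move at their own pace and stop on an object; the grip force is fixed at half the most. Time passes only in rows, so rows that do not move let the fingers close. It gives the time, the measured TCP pose, the force, the opening and the grip force at its end, in the units of the state.
- robot.state(): the state, without advancing time (a new reading comes with each control period).
- robot.grab_frame(name): name is "side" or "top"; returns (picture, depth): 420x560x3 uint8, red, green, blue; 420x560 float32, m along the optical axis (not along the pixel's ray), 0 where there is no reading.
- robot.camera_model(name): a dict with "mtx" (3x3 intrinsics, pixels), "rvec" (rotation vector, rad) and "tvec" (3), from world to camera coordinates, as OpenCV has them. Camera axes: x right, y down, z forward; pixel columns grow to the right and rows downward; lengths in m; the calibration is good to about 2 mm. A picture is of the moment at which its call begins. camera_model takes no time and is no camera call.
- robot.close_job(): hands the job in; it is judged then, once.
Trained networks look in the newest picture that a camera, given by its name, has taken for a name from the list of things; names that differ only in an ending like _2 or _b are one class to them, and where a whole thing is asked for, a point or a joint stands for the part that bears it (a point fixed in the world has none). Each returns a list of dicts, best first, with "confidence" (0 to 1); they miss things now and then, are a little off and sometimes report something else, mostly with a low value. They report only what shows in the picture. A call takes as long as a camera call.
- robot.find_in(camera, thing): "location" ([column, row] in pixels, amid what is visible of it).
- robot.place_of(camera, thing): "location" ([column, row] in pixels: a listed point, or the origin of a listed thing).
The state is a dict: "time_s": time; "joint_pos": joint angles; "dq": joint speeds; "joint_torque": joint torques, N m; "ee_pos": TCP position; "eef_rot": TCP orientation; "ft_force": force on the tool from outside, world axes, zero at the start; "ft_torque": the same for the moment, N m; "finger_gap": finger opening in m; "gripper_force": force on a finger pad.
Only numpy, scipy, OpenCV 4.12 (cv2) and the standard library are available. Lean on these libraries where they do the work, as an engineer would, in place of code of your own. Each camera call takes 0.05 s, during which the arm holds its last target. There are 200 camera calls.

### The job

Push the round wooden spice carousel round, by its rim or the pegs on its rim and either way round, until the salt shaker (the slim-waisted one with a domed top, the only one of its kind among the jars) stands right behind the fixed pointer that sticks out from under the tray. Do not touch or lift the shaker or the jars, keep them all standing in their cups, and leave the other things on the worktop where they are. Finish with the carousel still and the hand clear of everything.

Things in the scene. Friction and masses are not known exactly. Their poses are not given: they have to be found in the camera images.
- stand: the carousel's fixed foot with its pointer. Origin on the turning axis, on the worktop. Its own -x axis points to the pointer, within 20 degrees of straight toward the robot. The pointer is a wooden block 26 mm long, 22 mm wide, 20 mm high with a short steel rod lying on top, 139 to 165 mm from the axis, on a tongue that comes out from under the tray's near edge. It does not move.
- carousel: the turning tray of plain light wood, 270 mm across, 15 mm thick, top face 29 mm above the worktop. Origin on the turning axis at the tray's underside, z up. Turns both ways without limit or detents and stays where it is left: friction 0.15 N m (1.2 N at a peg), little coasting. Nine pegs stand on its rim at 20, 60, 100 .. 340 degrees about z from its x axis, 125 mm from the axis.
- rim_peg (a point): the foot, on the tray's top face, of the peg at 100 degrees (about on the tray's +y side), one of the nine equal upright pegs on the rim of the turning tray: each 12 mm thick with a round 17 mm head, top 117 mm above the worktop. A wall shelf, from 0.58 m ahead of the robot and less than 0.6 m above the worktop, overhangs the back: work the near and side pegs with the arm drawn in.
- hub (a point): top of the turned post in the middle of the tray, on the turning axis, 119 mm above the worktop; the post is 20 to 40 mm thick. Round it six cups (57 mm across, 16 mm high) hold the jars on a circle of radius 60 mm, at 0, 60, 120, 180, 240 and 300 degrees about the tray's z from its x axis.
- salt_shaker: the salt shaker: slim-waisted glass body with a domed perforated top, 44 mm across, 90 mm tall, loose in one of the tray's cups, with 2 to 3 mm play round it; origin at the centre of its underside, which is 29 mm above the worktop. It starts 40 to 140 degrees from the pointer, on either side. Not to be touched.
- jar_a: spice jar, 45 mm across, 106 mm tall with a broad screw cap, loose in one of the cups; origin at the centre of its underside. Not to be touched.
- jar_b: spice jar, 45 mm across, 106 mm tall with a broad screw cap, loose in one of the cups; origin at the centre of its underside. Not to be touched.
- jar_c: spice jar, 45 mm across, 106 mm tall with a broad screw cap, loose in one of the cups; origin at the centre of its underside. Not to be touched.
- jar_d: spice jar, 45 mm across, 106 mm tall with a broad screw cap, loose in one of the cups; origin at the centre of its underside. Not to be touched.
- jar_short: a slightly shorter spice jar, 42 mm across, 96 mm tall with a broad screw cap, loose in one of the cups; origin at the centre of its underside. Not to be touched.
- lemon_a: lemon, 78x55x56 mm, loose on the worktop beside the carousel, origin at the centre of its underside; to be left alone.
- lemon_b: lemon, 72x55x56 mm, loose on the worktop beside the carousel, origin at the centre of its underside; to be left alone.
- onion: onion, 78x78x84 mm, loose on the worktop beside the carousel, origin at the centre of its underside; to be left alone.
- tomato: cherry tomato, 33x32x24 mm, loose on the worktop beside the carousel, origin at the centre of its underside; to be left alone.
- garlic: garlic bulb, 60x60x59 mm, loose on the worktop beside the carousel, origin at the centre of its underside; to be left alone.
- tin: food tin, 75 mm across, 58 mm tall, loose on the worktop beside the carousel, origin at the centre of its underside; to be left alone.

How it is judged:
At the end, for the whole second after the job is handed in: The salt shaker's centre is within 11 mm sideways of the line from the turning axis to the pointer, on the pointer's side (about 10 degrees of turn); shaker and jars stand upright (within 0.12 rad) in their cups; carousel and shaker are at rest (x of salt_shaker in the frame of stand below -0.04 m and y of salt_shaker in the frame of stand between -0.011 and 0.011 m and angle between each of jar_short, salt_shaker, jar_a, jar_d, jar_b, jar_c's own z axis and vertical below 0.12 rad and z of each of jar_short, salt_shaker, jar_a, jar_d, jar_b, jar_c in the frame of carousel below 0.022 m and angular speed of carousel below 0.05 rad/s and linear speed of salt_shaker below 0.02 m/s); the robot touches nothing.
It fails at once if the shaker or a jar is lifted or knocked out of its cup (z of any of jar_short, salt_shaker, jar_a, jar_d, jar_b, jar_c in the frame of carousel above 0.024 m or angle between any of jar_short, salt_shaker, jar_a, jar_d, jar_b, jar_c's own z axis and vertical above 0.3 rad).
It fails at once if the robot pushes on the shaker or a jar (over 1.5 N) (contact force between any of the arm, the fingers and jar_short above 1.5 N or contact force between any of the arm, the fingers and salt_shaker above 1.5 N or contact force between any of the arm, the fingers and jar_a above 1.5 N or contact force between any of the arm, the fingers and jar_d above 1.5 N or contact force between any of the arm, the fingers and jar_b above 1.5 N or contact force between any of the arm, the fingers and jar_c above 1.5 N).
It fails at once if a thing on the worktop is moved by more than 25 mm (distance of any of lemon_a, lemon_b, onion, tomato, garlic, tin from where it was at the start of the episode above 0.025 m).
It also fails if it takes over 64 s, if anything falls off the work surface, if the arm or the gripper's body presses on something with over 40 N, if the wrist force passes 120 N, or if a joint passes its speed limit or range.

## Working session

There is one attempt and no reset: what is moved stays moved. The work goes in short steps, Python scripts to look and compute and a tool call to move; the robot and the scene stay as the last step left them, time stands still between calls to the robot, and variables do not carry over. Pictures are saved under pics/ and viewed, at most 10 in all, crops included, and the job is handed in when it is done.

Besides the shell and the picture viewer there is one more tool, called after ">>>" as a command line: name --argument value ..., lists and objects as JSON in quotes. send_rows: Moves the arm, as the interface text tells. Its arguments: {"type":"object","properties":{"rows":{"type":"array","items":{"type":"array"}}},"required":["rows"]}

```bash
mkdir -p pics
cat > h.py <<'E'
import numpy as np,cv2
from plant import robot
def cam(n):
    c=robot.camera_model(n);K=np.array(c['mtx'],float);R=cv2.Rodrigues(np.array(c['rvec'],float))[0];t=np.array(c['tvec'],float).ravel();return K,R,t
def onz(n,p,z):
    K,R,t=cam(n);o=-R.T@t;d=R.T@np.linalg.inv(K)@np.array([p[0],p[1],1.]);return o+d*(z-o[2])/d[2]
def proj(n,X):
    K,R,t=cam(n);q=K@(R@np.array(X,float)+t);return q[:2]/q[2]
def cloud(n,D):
    K,R,t=cam(n);v,u=np.indices(D.shape);P=np.stack([u,v,np.ones_like(u)],-1)@np.linalg.inv(K).T*D[...,None];return (P-t)@R
E
python3 - <<'E'
from h import *
for n in('top','side'):
    im,D=robot.grab_frame(n);cv2.imwrite(f'pics/{n}0.png',im[...,::-1]);np.save(f'{n}0.npy',D)
    K,R,t=cam(n);print(n,K[0,0],-R.T@t)
    for th,z in (('hub',.119),('rim_peg',.029),('salt_shaker',.029),('stand',0),('jar_short',.029)):
        for r in robot.place_of(n,th)[:2]: print(th,np.round(r['location']),round(r['confidence'],2),onz(n,r['location'],z).round(3))
s=robot.state();print(s['time_s'],s['eef_rot'])
E
```

```text
top 425.9894754243867 [0.26910448 0.01234554 1.63056119]
hub [318. 213.] 0.97 [ 0.473 -0.101  0.119]
hub [183. 226.] 0.34 [0.428 0.382 0.119]
rim_peg [288. 209.] 0.67 [0.501 0.01  0.029]
rim_peg [299. 220.] 0.35 [ 0.46  -0.033  0.029]
salt_shaker [327. 230.] 0.46 [ 0.421 -0.139  0.029]
jar_short [310. 232.] 0.56 [ 0.414 -0.073  0.029]
side 492.3923939175044 [0.22798672 1.17773939 1.20938571]
hub [294. 177.] 0.61 [ 0.473 -0.102  0.119]
hub [310. 196.] 0.6 [ 0.402 -0.019  0.119]
rim_peg [275. 217.] 0.85 [0.514 0.013 0.029]
salt_shaker [311. 194.] 0.54 [ 0.414 -0.129  0.029]
jar_short [306. 207.] 0.69 [ 0.421 -0.059  0.029]
jar_short [278. 192.] 0.34 [ 0.534 -0.113  0.029]
0.6 [9.74035104e-01 2.26397016e-01 1.09713949e-05 8.33255966e-05]
```

Run:
```python
from h import *
a=cv2.imread('pics/top0.png')[150:300,240:410];b=cv2.imread('pics/side0.png')[110:260,215:385]
a=cv2.resize(a,None,fx=4.6,fy=4,interpolation=3);b=cv2.resize(b,None,fx=4.6,fy=4,interpolation=3)
cv2.imwrite('pics/a.png',a);cv2.imwrite('pics/b.png',b)
```

```text
(no output)
```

View pics/a.png

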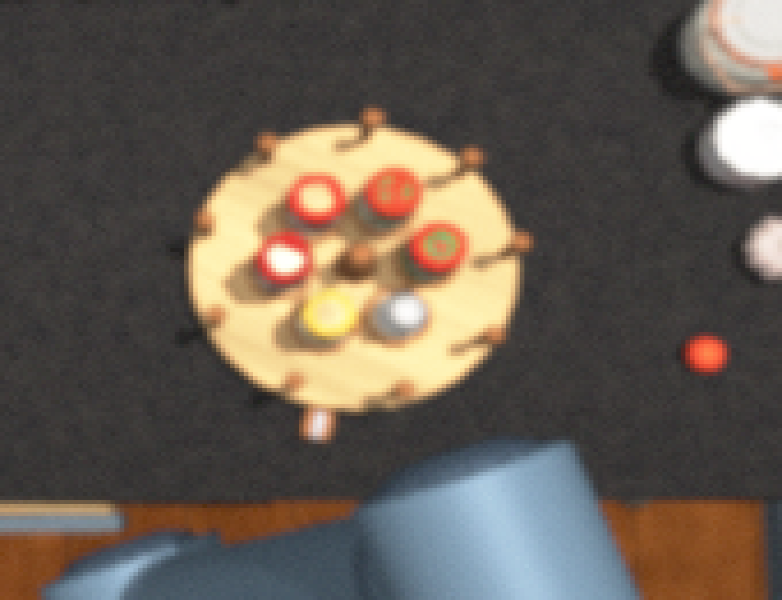

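View pics/b.png

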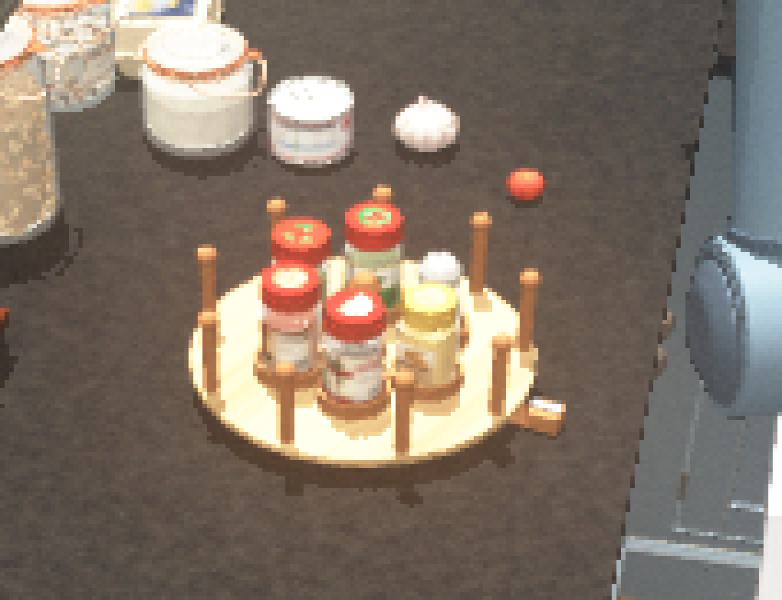

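View pics/top0.png

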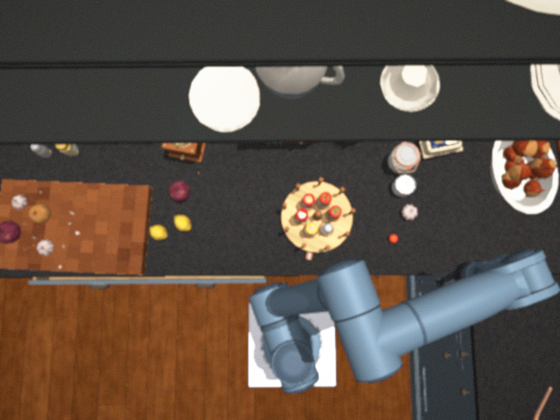

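The top crop shows the hub near (318,213), the shaker's silver dome near (328,228), and the pointer near (309,256). The tray has to turn clockwise by roughly 50°. Next I'll work out the angles.

Run:
```python
from h import *
f=lambda p,z:onz('top',(240+p[0]/4.6-.4,150+p[1]/4-.4),z)
h=onz('top',(318,213),.119);c=f((355,267),.029);print('hub',h,'tray',c)
C=np.array([.473,-.1015])
for n,p,z in [('ptr',(318,424),.03),('salt',(402,314),.115)]+[('peg',q,.115) for q in [(373,117),(470,157),(520,241),(497,333),(404,388),(293,380),(214,315),(205,218),(268,143)]]+[('jar',q,.135) for q in [(317,200),(392,195),(438,248),(285,258),(328,314)]]+[('tomato',(706,353),.02)]:
    w=f(p,z)[:2]-C;print(n,(w+C).round(3),'r',np.hypot(*w).round(3),'ang',np.degrees(np.arctan2(w[1],w[0])).round(1))
im,D=cv2.imread('pics/top0.png'),np.load('top0.npy');P=cloud('top',D)
m=(np.hypot(P[...,0]-.473,P[...,1]+.1)<.18)&(P[...,2]>.02)&(P[...,2]<.036)
q=P[m][:,:2];e=cv2.fitEllipse(cv2.convexHull((q*1000).astype(np.float32)));print('tray fit',e)
```

```text
hub [ 0.47217709 -0.09919611  0.119     ] tray [ 0.47149843 -0.10096214  0.029     ]
ptr [ 0.324 -0.068] r 0.153 ang 167.4
salt [ 0.418 -0.131] r 0.062 ang -152.1
peg [ 0.598 -0.111] r 0.125 ang -4.6
peg [ 0.56  -0.187] r 0.122 ang -44.5
peg [ 0.483 -0.224] r 0.123 ang -85.3
peg [ 0.4   -0.204] r 0.125 ang -125.3
peg [ 0.352 -0.131] r 0.124 ang -166.4
peg [ 0.36  -0.045] r 0.126 ang 153.6
peg [0.418 0.015] r 0.129 ang 115.1
peg [0.506 0.022] r 0.128 ang 75.0
peg [ 0.574 -0.028] r 0.125 ang 35.8
jar [ 0.518 -0.065] r 0.058 ang 38.7
jar [ 0.522 -0.123] r 0.054 ang -23.7
jar [ 0.475 -0.158] r 0.056 ang -88.4
jar [ 0.467 -0.04 ] r 0.062 ang 95.9
jar [ 0.417 -0.072] r 0.064 ang 152.5
tomato [ 0.388 -0.389] r 0.299 ang -106.4
tray fit ((466.6347351074219, -98.3488998413086), (262.9539794921875, 291.859375), 84.61664581298828)
```

The shaker is at about −147° and the pointer at 168°, so the tray needs about −45°. I'll push the peg at −125° clockwise, with the shut fingers going in at about −105°.

>>> send_rows --rows '[[[3.7, -2.2, 0.2], [0, 0, 0], 0], [[3.7, -2.2, 0.2], [0, 0, 0], 0], [[3.7, -2.2, 0.2], [0, 0, 0], 0], [[3.7, -2.2, 0.2], [0, 0, 0], 0], [[3.7, -2.2, 0.2], [0, 0, 0], 0], [[3.7, -2.2, 0.2], [0, 0, 0], 0], [[3.7, -2.2, 0.2], [0, 0, 0], 0], [[3.7, -2.2, 0.2], [0, 0, 0], 0]]'

```text
time_s: 1.6
ee_pos: [0.4424, -0.2264, 0.2155]
eef_rot: [0.974, 0.226, 0.0, 0.0]
ft_force: [0.3, -0.6, 0.3]
finger_gap: -0.0001
gripper_force: 0.0
```

>>> send_rows --rows '[[[0, 0, 2.7], [0, 0, 0], 0], [[0, 0, 2.7], [0, 0, 0], 0], [[0, 0, 2.7], [0, 0, 0], 0], [[0, 0, 2.7], [0, 0, 0], 0], [[0, 0, 2.7], [0, 0, 0], 0], [[0, 0, 0], [0, 0, 0], 0]]'

```text
time_s: 2.35
ee_pos: [0.4399, -0.2264, 0.0786]
eef_rot: [0.974, 0.226, -0.002, -0.002]
ft_force: [-0.5, 0.3, 0.8]
finger_gap: 0.0003
gripper_force: 0.0
```

Run:
```python
from h import *
C=np.array([.4725,-.0995]);a=2*np.arctan2(.2264,.974);s=robot.state();X=np.array([[np.cos(a),np.sin(a)],[np.sin(a),-np.cos(a)]])
p=np.array(s['ee_pos'])[:2];print(s['ee_pos'],s['ft_force'])
for g in range(-107,-163,-5):
    q=C+.131*np.array([np.cos(np.radians(g)),np.sin(np.radians(g))]);print(g,q.round(3),(X@(q-p)*100).round(2));p=q
```

```text
[ 0.43992073 -0.22639148  0.07862907] [-0.48366958  0.30188027  0.79612833]
-107 [ 0.434 -0.225] [-0.44 -0.4 ]
-112 [ 0.423 -0.221] [-0.8  -0.82]
-117 [ 0.413 -0.216] [-0.72 -0.88]
-122 [ 0.403 -0.211] [-0.64 -0.94]
-127 [ 0.394 -0.204] [-0.56 -1.  ]
-132 [ 0.385 -0.197] [-0.47 -1.04]
-137 [ 0.377 -0.189] [-0.38 -1.08]
-142 [ 0.369 -0.18 ] [-0.28 -1.11]
-147 [ 0.363 -0.171] [-0.19 -1.13]
-152 [ 0.357 -0.161] [-0.09 -1.14]
-157 [ 0.352 -0.151] [ 0.01 -1.14]
-162 [ 0.348 -0.14 ] [ 0.11 -1.14]
```

>>> send_rows --rows '[[[-0.4, -0.4, 0], [0, 0, 0], 0], [[-0.6, -0.6, 0], [0, 0, 0], 0], [[-0.6, -0.7, 0], [0, 0, 0], 0], [[-0.5, -0.7, 0], [0, 0, 0], 0], [[-0.5, -0.7, 0], [0, 0, 0], 0], [[-0.4, -0.7, 0], [0, 0, 0], 0], [[-0.4, -0.8, 0], [0, 0, 0], 0], [[-0.3, -0.8, 0], [0, 0, 0], 0]]'

```text
time_s: 3.35
ee_pos: [0.3842, -0.195, 0.0803]
eef_rot: [0.974, 0.226, 0.0, 0.0]
ft_force: [1.0, 0.2, -0.3]
finger_gap: 0.0001
gripper_force: 0.6
```

>>> send_rows --rows '[[[-0.3, -0.8, 0], [0, 0, 0], 0], [[-0.2, -0.8, 0], [0, 0, 0], 0], [[-0.2, -0.8, 0], [0, 0, 0], 0], [[-0.1, -0.8, 0], [0, 0, 0], 0], [[0, 0, 0], [0, 0, 0], 0]]'

```text
time_s: 3.98
ee_pos: [0.3623, -0.1692, 0.08]
eef_rot: [0.974, 0.227, -0.001, -0.001]
ft_force: [-0.6, 1.0, -0.6]
finger_gap: -0.0002
gripper_force: 0.0
```

Run:
```python
from h import *
C=np.array([.4725,-.0995]);s=robot.state();w=np.array(s['ee_pos'])[:2]-C;print(s['ee_pos'],s['ft_force'],np.hypot(*w),np.degrees(np.arctan2(w[1],w[0])))
ims=[]
for n in('top','side'):
    im,D=robot.grab_frame(n);c=im[150:300,240:410] if n=='top' else im[110:260,215:385]
    ims.append(cv2.resize(c[...,::-1],None,fx=2.35,fy=4,interpolation=3) if 0 else cv2.resize(c[...,::-1],(400,353),interpolation=3))
    for t in('salt_shaker','rim_peg'):
      for r in robot.place_of(n,t)[:2]:
        w=onz(n,r['location'],.029)[:2]-C;print(n,t,r['confidence'],np.hypot(*w),np.degrees(np.arctan2(w[1],w[0])))
cv2.imwrite('pics/c.png',np.hstack(ims))
```

```text
[ 0.3622636  -0.16924395  0.0800233 ] [-0.5898706   0.9671555  -0.59065417] 0.130446473849923 -147.67943756615006
top salt_shaker 0.43 0.06915404042528027 -174.37980791834227
top rim_peg 0.72 0.1275738798358079 45.862374121904104
side salt_shaker 0.61 0.060512230236403605 179.02427700337446
side salt_shaker 0.51 0.6226668966798671 96.02652154976495
side rim_peg 0.93 0.12790352763211815 43.37039747390582
side rim_peg 0.25 0.058360829386630425 -172.05292670547348
```

View pics/c.png

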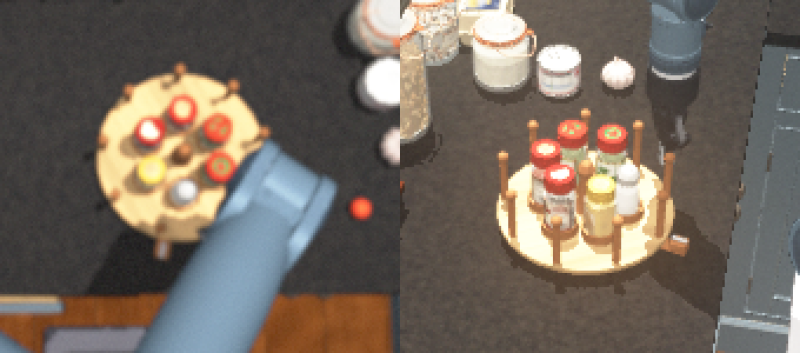

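The tray has turned about 30°, and the jars and shaker are still standing; in the top half of the picture the shaker shows at (185,192) and the pointer at (163,245). About 16° is left.

>>> send_rows --rows '[[[-0.1, -0.7, 0], [0, 0, 0], 0], [[-0.1, -0.7, 0], [0, 0, 0], 0], [[0, -0.7, 0], [0, 0, 0], 0], [[0, -0.7, 0], [0, 0, 0], 0], [[0, -0.5, 0], [0, 0, 0], 0], [[0, 0, 0], [0, 0, 0], 0]]'

```text
time_s: 5.03
ee_pos: [0.3463, -0.1407, 0.0801]
eef_rot: [0.974, 0.227, -0.0, -0.0]
ft_force: [-0.2, -0.5, 0.6]
finger_gap: 0.0002
gripper_force: 0.0
```

```bash
cat > m.py <<'E'
from h import *
C=np.array([.4725,-.0995]);s=robot.state();w=np.array(s['ee_pos'])[:2]-C;print(s['time_s'],s['ee_pos'],np.hypot(*w),np.degrees(np.arctan2(w[1],w[0])))
import sys
ims=[]
for n in('top','side'):
    im,D=robot.grab_frame(n);c=im[170:270,265:365] if n=='top' else im[130:245,240:355]
    ims.append(cv2.resize(c[...,::-1],(400,400),interpolation=3))
    for t in('salt_shaker','rim_peg','salt_shaker','rim_peg'):
      for r in robot.place_of(n,t)[:1]:
        w=onz(n,r['location'],.029)[:2]-C;print(n,t,r['confidence'],np.hypot(*w).round(3),np.degrees(np.arctan2(w[1],w[0])))
cv2.imwrite(f'pics/{sys.argv[1]}.png',np.hstack(ims))
E
python3 m.py d
```

```text
5.025 [ 0.34628037 -0.14074013  0.0801088 ] 0.13278608477881954 -161.90607075148355
top salt_shaker 0.67 0.057 163.4429356460952
top rim_peg 0.78 0.128 25.853095741192057
top salt_shaker 0.67 0.057 163.4429356460952
top rim_peg 0.78 0.128 25.853095741192057
side salt_shaker 0.66 0.051 157.0706071319818
side rim_peg 0.77 0.129 31.655636212084666
side salt_shaker 0.66 0.051 157.0706071319818
side rim_peg 0.77 0.129 31.655636212084666
```

>>> send_rows --rows '[[[0, 0.7, 0], [0, 0, 0], 0], [[0, 0.5, 0], [0, 0, 0], 0], [[0, 0, -3], [0, 0, 0], 0], [[0, 0, -4], [0, 0, 0], 0], [[0, 0, -5], [0, 0, 0], 0], [[-3, 5, 0], [0, 0, 0], 0], [[-3, 5, 0], [0, 0, 0], 0], [[-3, 5, 0], [0, 0, 0], 0]]'

```text
time_s: 6.52
ee_pos: [0.3376, -0.3288, 0.2007]
eef_rot: [0.974, 0.226, 0.0, 0.001]
ft_force: [1.1, 0.2, -0.5]
finger_gap: -0.0002
gripper_force: 0.0
```

>>> send_rows --rows '[[[-3, 5, 0], [0, 0, 0], 0], [[-3, 5, 0], [0, 0, 0], 0], [[0, 0, 0], [0, 0, 0], 0]]'

```text
time_s: 6.9
ee_pos: [0.3272, -0.4471, 0.1994]
eef_rot: [0.975, 0.224, -0.0, 0.001]
ft_force: [-0.3, 0.8, -0.6]
finger_gap: -0.0001
gripper_force: 0.0
```

```bash
python3 m.py e
```

```text
6.9 [ 0.32717348 -0.44714066  0.1993711 ] 0.3767941409753914 -112.68671335738087
top salt_shaker 0.66 0.065 165.6488053878105
top rim_peg 0.86 0.122 23.7724593339173
top salt_shaker 0.66 0.065 165.6488053878105
top rim_peg 0.86 0.122 23.7724593339173
side salt_shaker 0.58 0.058 176.36380965882682
side rim_peg 0.74 0.123 32.40680015276107
side salt_shaker 0.58 0.058 176.36380965882682
side rim_peg 0.74 0.123 32.40680015276107
```

View pics/e.png

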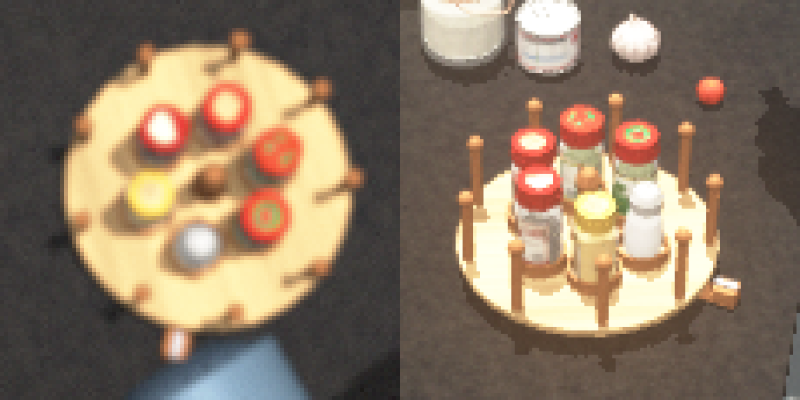

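The shaker's dome is at (198,240) and the pointer at (176,345) in the top half, with everything upright. I'll compute the angle from the nine peg heads.

Run:
```python
from h import *
f=lambda p,z:onz('top',(265+p[0]/4-.4,170+p[1]/4-.4),z)[:2]
H=np.array([f(p,.113) for p in [(240,40),(320,88),(355,178),(320,268),(235,313),(142,293),(82,220),(82,125),(146,52)]])
C=H.mean(0);A=lambda w:np.degrees(np.arctan2(w[1],w[0]));a=np.array([A(h-C) for h in H])
print(C,a.round(1),'phase mod 40',np.degrees(np.angle(np.exp(1j*np.radians(a*9)).mean()))/9)
for z in(.105,.112,.118): print('salt',A(f((197,240),z)-C),np.hypot(*(f((197,240),z)-C)))
for z in(.02,.03): print('ptr',A(f((176,345),z)-C),np.hypot(*(f((176,345),z)-C)))
w=onz('side',(240+(725)/400*0+ (725-400)*115/400-.4,130+290*115/400-.4),.025)[:2]-C;print('side ptr',A(w),np.hypot(*w))
w=onz('side',(240+(646-400)*115/400-.4,130+192*115/400-.4),.11)[:2]-C;print('side salt',A(w),np.hypot(*w))
```

```text
[ 0.47223239 -0.09956974] [ -12.   -51.4  -91.9 -132.3 -172.3  148.2  108.8   68.7   27.8] phase mod 40 -11.825406832279372
salt 165.25028316011924 0.06022901860237869
salt 165.006667799484 0.06098528524629918
salt 164.80261605858445 0.06163437131543404
ptr 168.12743255402336 0.15236587540384228
ptr 167.96973912365334 0.15279761820748833
side ptr 162.2636173462553 0.15570015023004846
side salt 165.77690500821578 0.061750928649263015
```

```bash
python3 -c "
from plant import robot
print(robot.close_job())"
```

```text
the job is handed in; nothing more can be done
None
```

I turned the carousel clockwise by about 45° and handed the job in: by my image measurements the salt shaker stands within about 3° of the pointer line (10° allowed), all jars are upright, and the hand is clear; no verdict was returned.

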